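Find the empty tea tins by feel and push them into the recycling crate

TASK

Two of the four identical tea tins on the low shelf are empty, and only their weight gives them away: nudge the tins gently to feel which two slide easily, and push those two off the shelf's far edge so that they drop into the wooden recycling crate behind. Leave the two full tins standing on the shelf, shifted by no more than about 3 cm, and do not disturb the kettle, bowls, jar, measuring cup or spoon.

Things in the scene. Friction and masses are not known exactly. Their poses are not given: they have to be found in the camera images.
- shelf: fixed low wooden shelf on the counter, 180 mm deep (its x, pointing away from the robot to the crate), 560 mm long (its y), top surface 100 mm above the counter; origin on the counter under its middle, z up. The tins stand in a row along its y, about 130 mm apart, 20 to 60 mm behind the edge nearest the robot.
- crate: fixed open wooden slatted recycling crate, 210 mm (x) by 560 mm (y) outside, 85 mm tall, walls 7 mm; its axes are nearly along the shelf's; origin at the centre of its underside. Its rim is 15 mm below the shelf's top and its near wall stands 2 to 12 mm from the shelf's far edge, so a tin pushed over that edge tips into it.
- tin_a_mid (a point): middle of one of four identical closed tea tins, 33 mm above its underside, z up. A box 110 mm (its x) by 90 mm (its y) by 66 mm tall, red with a pale band and a red lid, standing on the shelf, its x within 0.1 rad of the shelf's x. Too wide to pick up easily; it slides when pushed. Two are full, two empty; neither look nor letter tells which.
- tin_b_mid (a point): middle of one of four identical closed tea tins, 33 mm above its underside, z up. A box 110 mm (its x) by 90 mm (its y) by 66 mm tall, red with a pale band and a red lid, standing on the shelf, its x within 0.1 rad of the shelf's x. Too wide to pick up easily; it slides when pushed. Two are full, two empty; neither look nor letter tells which.
- tin_c_mid (a point): middle of one of four identical closed tea tins, 33 mm above its underside, z up. A box 110 mm (its x) by 90 mm (its y) by 66 mm tall, red with a pale band and a red lid, standing on the shelf, its x within 0.1 rad of the shelf's x. Too wide to pick up easily; it slides when pushed. Two are full, two empty; neither look nor letter tells which.
- tin_d_mid (a point): middle of one of four identical closed tea tins, 33 mm above its underside, z up. A box 110 mm (its x) by 90 mm (its y) by 66 mm tall, red with a pale band and a red lid, standing on the shelf, its x within 0.1 rad of the shelf's x. Too wide to pick up easily; it slides when pushed. Two are full, two empty; neither look nor letter tells which.
- tin_a: the same tin as point tin_a_mid; origin at the centre of its underside. A full tin weighs about 0.9 kg and needs roughly 5 to 14 N to slide; an empty one weighs about 0.15 kg and needs less than 3 N.
- tin_b: the same tin as point tin_b_mid; origin at the centre of its underside. A full tin weighs about 0.9 kg and needs roughly 5 to 14 N to slide; an empty one weighs about 0.15 kg and needs less than 3 N.
- tin_c: the same tin as point tin_c_mid; origin at the centre of its underside. A full tin weighs about 0.9 kg and needs roughly 5 to 14 N to slide; an empty one weighs about 0.15 kg and needs less than 3 N.
- tin_d: the same tin as point tin_d_mid; origin at the centre of its underside. A full tin weighs about 0.9 kg and needs roughly 5 to 14 N to slide; an empty one weighs about 0.15 kg and needs less than 3 N.
- kettle: tall cream kettle, 160 mm across the base, 240 mm tall, wooden handle; a bystander; origin under its middle.
- bowls: nest of three steel bowls, 170 mm across, 84 mm tall; a bystander; origin under its middle.
- jar: glass jar with flip-top lid and metal clasp, 96 mm across, 132 mm tall; a bystander; origin under its middle.
- measuring_cup: blue plastic measuring cup, 84 mm across, 75 mm tall, with a handle reaching 116 mm from its middle; a bystander; origin under its middle.
- spoon: wooden spoon, 220 mm long, lying flat on the counter left of the shelf; a bystander; origin under its middle.
Mind the look-alikes: they are no part of the job. Leave any orange or purple look-alike of the tin_c alone.

How it is judged:
At the end, for the whole second after the job is handed in: The two empty tins are at rest in the crate (their middles inside the crate's walls and less than 80 mm above the counter, each pressing on the crate with 0.3 to 4.5 N, about its own small weight); the other two tins are at rest, upright within 0.1 rad and within 40 mm of where they started (((x of tin_a_mid in the frame of crate between -0.1 and 0.1 m and y of tin_a_mid in the frame of crate between -0.275 and 0.275 m and height (world z) of tin_a_mid below 0.08 m and contact force between tin_a and crate between 0.3 and 4.5 N) or (distance of tin_a_mid from where it was at the start of the episode below 0.04 m and angle between tin_a_mid's own z axis and vertical below 0.1 rad)) and linear speed of each of tin_a, tin_b, tin_c, tin_d below 0.03 m/s and ((x of tin_b_mid in the frame of crate between -0.1 and 0.1 m and y of tin_b_mid in the frame of crate between -0.275 and 0.275 m and height (world z) of tin_b_mid below 0.08 m and contact force between tin_b and crate between 0.3 and 4.5 N) or (distance of tin_b_mid from where it was at the start of the episode below 0.04 m and angle between tin_b_mid's own z axis and vertical below 0.1 rad)) and ((x of tin_c_mid in the frame of crate between -0.1 and 0.1 m and y of tin_c_mid in the frame of crate between -0.275 and 0.275 m and height (world z) of tin_c_mid below 0.08 m and contact force between tin_c and crate between 0.3 and 4.5 N) or (distance of tin_c_mid from where it was at the start of the episode below 0.04 m and angle between tin_c_mid's own z axis and vertical below 0.1 rad)) and ((x of tin_d_mid in the frame of crate between -0.1 and 0.1 m and y of tin_d_mid in the frame of crate between -0.275 and 0.275 m and height (world z) of tin_d_mid below 0.08 m and contact force between tin_d and crate between 0.3 and 4.5 N) or (distance of tin_d_mid from where it was at the start of the episode below 0.04 m and angle between tin_d_mid's own z axis and vertical below 0.1 rad)) and (height (world z) of each of tin_a_mid, tin_b_mid below 0.08 m or height (world z) of each of tin_a_mid, tin_c_mid below 0.08 m or height (world z) of each of tin_a_mid, tin_d_mid below 0.08 m or height (world z) of each of tin_b_mid, tin_c_mid below 0.08 m or height (world z) of each of tin_b_mid, tin_d_mid below 0.08 m or height (world z) of each of tin_c_mid, tin_d_mid below 0.08 m)); the robot touches nothing.
It fails at once if kettle moved more than 30 mm (distance of kettle from where it was at the start of the episode above 0.03 m).
It fails at once if bowls moved more than 30 mm (distance of bowls from where it was at the start of the episode above 0.03 m).
It fails at once if jar moved more than 30 mm (distance of jar from where it was at the start of the episode above 0.03 m).
It fails at once if measuring cup moved more than 30 mm (distance of measuring_cup from where it was at the start of the episode above 0.03 m).
It fails at once if spoon moved more than 30 mm (distance of spoon from where it was at the start of the episode above 0.03 m).
It also fails if it takes over 72 s, if anything falls off the work surface, if the arm or the gripper's body presses on something with over 40 N, if the wrist force passes 120 N, or if a joint passes its speed limit or range.

ROBOT

A 6-joint arm with a two-finger parallel gripper is mounted at the origin on the work surface. World frame = base frame: x ahead of the robot, y to its left, z up, the work surface at z = 0. Lengths are in m, angles in rad, forces in N, time in s.
With the tool pointing down it reaches from about 0.325 to 0.9 m from the base axis. Payload 6.1 kg.
Tool frame: the origin (TCP) lies at the very end of the fingers, on their centre line; the grasp point (between the pads) lies 19 mm behind it (hold_point_z is the distance from the TCP to the grasp point, in m); z points along the fingers, y is the line along which they close (so a half turn about z gives the same grasp; the last joint's range is limited). The gripper opens to 87 mm and grips with 3 to 60 N. Pads are 19 mm wide; open, the fingers measure 117 mm over their backs; the gripper's body (75 mm by 190 mm) begins 51 mm behind the grasp point.
Start: joints at [-1.334, 0.22, 1.526, -0, 1.395, -0.126], TCP at [0.222, -0.584, 0.223] pointing down, gripper open.
Joint ranges: [-2.98, 2.98], [-0.91, 2.08], [0.09, 2.57], [-1.24, 4.39], [0.2, 2.65], [-2.68, 2.68]. Speed limits (rad/s): [2.57, 2.57, 3.01, 3.14, 3.14, 3.14].

INTERFACE

Orientations are given as a rotation vector (axis times angle).
In Python, from workcell import * gives the robot as it stands.
- The arm moves only by the tool jog_arm, never from a script. Its argument "series" is a list of rows, each an object with "linear": the shift along the tool's x, y, z in cm, a list of three; "dr": the turn, a rotation vector about the tool's x, y, z in rad, a list of three. In form: [{"linear": [tx, ty, tz], "dr": [rx, ry, rz]}, ...]. A call has 1 to 12 rows; each row is the pose to reach, as a shift and turn from the pose commanded when the call began, along the tool's axes at that moment; what a row does not reach only later rows make up. A row lasts 1/8 s, in which the tool goes at most 62.5 mm and 10.7 degrees, less where a joint would pass 70% of its speed; a pose out of reach is approached as far as the arm can. A call with a gripper value outside its range is refused whole. "gripper" is the finger opening in cm, from 0 to 8.7, set as the call begins (left out, the last holds). The fingers move at their own pace and stop on an object; "force" is the grip in N (left out, the last holds). Time passes only in rows, so rows that repeat a pose let the fingers close. It gives the time, the measured TCP pose, the force, the opening and the grip force at its end, in the units of the state.
- observe(): the state, without advancing time (a new reading comes with each control period).
- get_image(name): name is "scene" or "top" or "wrist"; returns a dict with "image" (400x640x3 uint8, red, green, blue), "depth" (400x640 float32, m along the optical axis (not along the pixel's ray), 0 where there is no reading), "fov_y" (degrees; the focal length in pixels is half the picture's height over the tangent of half this angle, whatever the lens; pixels are square), "cx", "cy" (the principal point, pixels), "pose" (4x4, takes a point from camera to world coordinates). Camera axes: x right, y up, looking along -z (the intrinsics and any distortion apply to the point x, -y, -z); pixel columns grow to the right and rows downward; lengths in m; the calibration is good to about 2 mm. A picture is of the moment at which its call begins.
- sign_off(): hands the job in; it is judged then, once.
The state is a dict: "time_s": time; "joints": joint angles; "joint_vel": joint speeds; "joint_efforts": joint torques, N m; "ee_pos": TCP position; "orientation": TCP orientation; "force": force on the tool from outside, world axes, zero at the start; "torque": the same for the moment, N m; "width": finger opening in m; "grasp_force": force on a finger pad.
Only numpy, scipy, OpenCV 4.12 (cv2) and the standard library are available. Lean on these libraries where they do the work, as an engineer would, in place of code of your own. Each camera call takes 0.05 s, during which the arm holds its last target. There are 200 camera calls.

## Working session

There is one attempt and no reset: what is moved stays moved. The work goes in short steps, Python scripts to look and compute and a tool call to move; the robot and the scene stay as the last step left them, time stands still between calls to the robot, and variables do not carry over. Pictures are saved under pics/ and viewed, at most 10 in all, crops included, and the job is handed in when it is done.

Besides the shell and the picture viewer there is one more tool, called after "Emit:" in YAML: its name, and indented under it one key for each argument. jog_arm: Moves the arm, as the interface text tells. Its arguments: {"type":"object","properties":{"series":{"type":"array"},"gripper":{"type":"number"},"force":{"type":"number"}},"required":["series"]}

```bash
mkdir -p pics; cat > h.py <<'E'
from workcell import *
import numpy as np, cv2
from scipy.spatial.transform import Rotation as R
def world(d):
    h,w=d['depth'].shape; f=h/2/np.tan(np.radians(d['fov_y'])/2)
    u,v=np.meshgrid(np.arange(w),np.arange(h)); z=d['depth']
    p=np.stack([(u-d['cx'])/f*z,-(v-d['cy'])/f*z,-z],-1)
    P=np.array(d['pose']); return p@P[:3,:3].T+P[:3,3]
def save(d,n): cv2.imwrite('pics/'+n+'.png',d['image'][:,:,::-1])
E
python3 - <<'E'
from h import *
for n in('top','scene'):
    d=get_image(n); save(d,n+'1'); print(n,{k:v for k,v in d.items() if k not in('image','depth')})
    W=world(d); hsv=cv2.cvtColor(d['image'],cv2.COLOR_RGB2HSV)
    m=((hsv[...,0]<8)|(hsv[...,0]>172))&(hsv[...,1]>120)&(hsv[...,2]>60)
    N,l,s,c=cv2.connectedComponentsWithStats(m.astype(np.uint8))
    for i in range(1,N):
        if s[i,4]>150: 
            q=W[(l==i)&(d['depth']>0)]; print(s[i],c[i].round(),np.median(q,0).round(3) if len(q) else '')
o=observe(); print(o)
E
```

```text
top {'fov_y': 47.61923613437018, 'cx': 325.0633546028394, 'cy': 197.4209194563971, 'pose': array([[ 0.02578025,  0.99466273, -0.09990709,  0.37104037],
       [-0.9996215 ,  0.02661015,  0.00698285, -0.007871  ],
       [ 0.00960412,  0.09968926,  0.99497227,  1.57454288],
       [ 0.        ,  0.        ,  0.        ,  1.        ]])}
[368 172  33  37 999] [384. 190.] [ 0.541 -0.201  0.167]
[ 284  176   30   36 1006] [298. 194.] [0.522 0.066 0.166]
[ 325  179   29   35 1005] [339. 196.] [ 0.519 -0.061  0.166]
[ 244  186   29   36 1003] [258. 203.] [0.489 0.192 0.167]
[503 291  97  27 312] [552. 305.] [ 0.256 -0.489  0.625]
[ 507  296  102   64 1735] [570. 323.] [ 0.221 -0.564  0.607]
[ 308  314   61   31 1111] [338. 331.] [ 0.218 -0.043  0.768]
[ 318  330  294   70 9230] [431. 370.] [ 0.143 -0.226  0.709]
[ 313  334   60   32 1108] [343. 352.] [ 0.184 -0.051  0.768]
[515 344  98  28 239] [565. 359.] [ 0.147 -0.513  0.625]
scene {'fov_y': 56.89827702449515, 'cx': 320.04219413055273, 'cy': 200.9008792907992, 'pose': array([[ 0.30817781, -0.81245891,  0.49491106,  1.15653566],
       [ 
[... 627 characters left out ...]
_s': 0.1, 'joints': array([-1.33410323e+00,  2.21165419e-01,  1.52749264e+00,  3.16438952e-05,
        1.39472129e+00, -1.26069455e-01]), 'joint_vel': array([ 3.00472252e-04, -7.23570055e-04, -2.08189644e-03, -1.95574702e-04,
        7.94096765e-05,  9.28362484e-04]), 'joint_efforts': array([ 1.99253314e-03, -4.95941412e+01, -3.88520336e+01,  7.03145633e-02,
        5.15486591e-02, -4.69889608e-05]), 'ee_pos': array([ 0.22167744, -0.58376296,  0.22153756]), 'orientation': array([-3.08830147e+00, -5.66376034e-01,  1.06240248e-04]), 'force': array([-0.9689745 , -0.14390017, -0.44087849]), 'torque': array([-0.00119312, -0.01994529,  0.04649107]), 'grasp_force': 0.0, 'width': 0.0871056223000234}
```

View pics/top1.png

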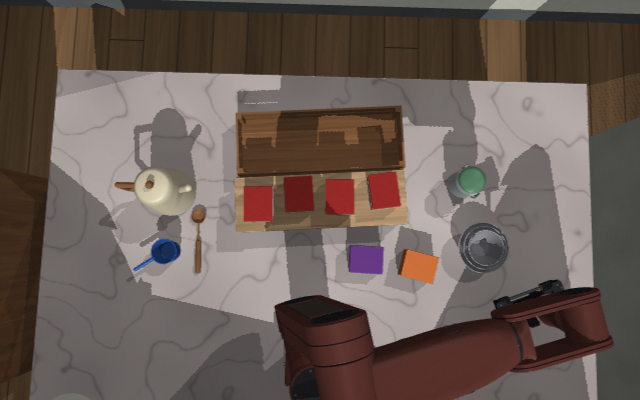

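View pics/scene1.png

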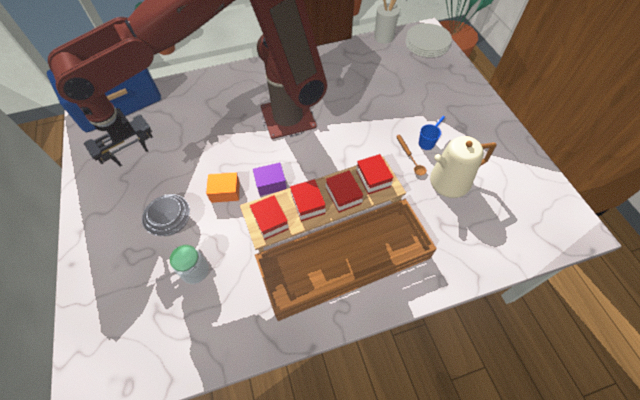

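```bash
python3 - <<'E'
from h import *
d=get_image('top');W=world(d);hsv=cv2.cvtColor(d['image'],cv2.COLOR_RGB2HSV)
# red lids in top: full lid rect via height 0.155..0.175
z=W[...,2]
m=(abs(z-.166)<.006)&(W[...,0]>.38)&(hsv[...,1]>100)
N,l,s,c=cv2.connectedComponentsWithStats(m.astype(np.uint8))
for i in range(1,N):
    if s[i,4]>300:
        q=W[l==i][:,:2].astype(np.float32); r=cv2.minAreaRect(q); print(np.round(r[0],3),np.round(r[1],3),r[2],q.min(0),q.max(0),s[i,4])
m=(abs(z-.1)<.006)&(W[...,0]>.3)
N,l,s,c=cv2.connectedComponentsWithStats(m.astype(np.uint8))
for i in range(1,N):
    if s[i,4]>300:
        q=W[l==i][:,:2].astype(np.float32); r=cv2.minAreaRect(q); print('shelf',np.round(r[0],3),np.round(r[1],3),r[2],cv2.boxPoints(r).round(3).tolist(),s[i,4])
# other tall things near front
m=(z>.02)&(W[...,0]>.2)&(W[...,0]<1.1)&(abs(W[...,1])<.8)
N,l,s,c=cv2.connectedComponentsWithStats(m.astype(np.uint8))
for i in range(1,N):
    if s[i,4]>80:
        q=W[l==i]; print('obj',c[i].round(),q.min(0).round(3),q.max(0).round(3),s[i,4])
E
```

```text
[ 0.541 -0.203] [0.109 0.09 ] 8.495173454284668 [ 0.48314232 -0.25293714] [ 0.5995827  -0.15120076] 940
[0.523 0.065] [0.11 0.09] 5.01685905456543 [0.46647966 0.0157564 ] [0.5791574  0.11240707] 943
[ 0.519 -0.065] [0.108 0.088] 1.460538625717163 [ 0.46371576 -0.10924034] [ 0.57306045 -0.01921304] 964
[0.489 0.191] [0.11  0.088] 2.461251974105835 [0.4323882  0.14482707] [0.5442208  0.23636661] 962
shelf [ 0.509 -0.004] [0.181 0.56 ] 4.3718767166137695 [[0.39800000190734863, 0.2680000066757202], [0.4410000145435333, -0.28999999165534973], [0.6209999918937683, -0.2770000100135803], [0.578000009059906, 0.28200000524520874]] 4790
obj [320. 187.] [ 0.371 -0.288  0.02 ] [0.839 0.29  1.575] 12065
obj [468. 182.] [ 0.371 -0.54   0.02 ] [ 0.636 -0.008  1.575] 922
obj [162. 190.] [ 0.371 -0.008  0.02 ] [0.608 0.632 1.575] 2475
obj [484. 247.] [ 0.288 -0.634  0.02 ] [ 0.455 -0.008  1.575] 1997
obj [159. 253.] [ 0.266 -0.008  0.021] [0.371 0.601 1.575] 419
obj [366. 259.] [ 0.276 -0.216  0.021] [ 0.371 -0.008  1.575] 933
obj [419. 266.] [ 0.248 -0.401  0.021] [ 0.371 -0.008  1.575] 979
obj [539. 312.] [ 0.2   -0.67   0.232] [ 0.371 -0.008  1.575] 5115
obj [327. 320.] [ 0.2   -0.105  0.258] [0.371 0.104 1.575] 3248
```

The top view shows the red tins at pixels (258,203), (298,194), (339,196) and (384,190). The crate is above them and the purple and orange decoys are at (366,259) and (419,266). The scene view agrees. I'll first turn the tool to line up with the shelf (yaw 4.4°).

Emit:
jog_arm:
  series:
    - {"linear": [0, 0, 0], "dr": [0, 0, 0.15]}
    - {"linear": [0, 0, 0], "dr": [0, 0, 0.287]}
    - {"linear": [0, 0, 0], "dr": [0, 0, 0.287]}
    - {"linear": [0, 0, 0], "dr": [0, 0, 0.287]}
  gripper: 4

```text
time_s: 0.65
ee_pos: [0.2218, -0.5842, 0.2223]
orientation: [-3.139, -0.123, 0.0]
force: [-0.6, -0.7, -0.7]
width: 0.055
grasp_force: 0.0
```

Emit:
jog_arm:
  series:
    - {"linear": [3, -4.5, 0], "dr": [0, 0, 0]}
    - {"linear": [6, -9, 0], "dr": [0, 0, 0]}
    - {"linear": [9, -13.5, 0], "dr": [0, 0, 0]}
    - {"linear": [12, -18, 0], "dr": [0, 0, 0]}
    - {"linear": [15, -22.5, 0], "dr": [0, 0, 0]}
    - {"linear": [18, -27, 0], "dr": [0, 0, 0]}
    - {"linear": [21, -31, 0], "dr": [0, 0, 0]}
    - {"linear": [24.3, -35.5, 0], "dr": [0, 0, 0]}
    - {"linear": [24.3, -35.5, 4], "dr": [0, 0, 0]}
    - {"linear": [24.3, -35.5, 8], "dr": [0, 0, 0]}
    - {"linear": [24.3, -35.5, 9.8], "dr": [0, 0, 0]}
    - {"linear": [24.3, -35.5, 9.8], "dr": [0, 0, 0]}

```text
time_s: 2.15
ee_pos: [0.4364, -0.2116, 0.1236]
orientation: [-3.138, -0.12, 0.003]
force: [-0.1, 0.1, 0.3]
width: 0.04
grasp_force: 0.0
```

```bash
python3 - <<'E'
from h import *
d=get_image('wrist');save(d,'w1');o=observe();print(o['time_s'],o['ee_pos'],o['orientation'],o['force'],o['torque'],o['width'])
E
```

```text
2.2 [ 0.43737922 -0.21230394  0.12506197] [3.13930098e+00 1.19246047e-01 1.28366457e-04] [ 0.93209808  0.69924812 -0.48316969] [ 0.03577304 -0.00874726 -0.0237019 ] 0.04016100251820372
```

Emit:
jog_arm:
  series:
    - {"linear": [1.6, 0, 0], "dr": [0, 0, 0]}
    - {"linear": [3.0, 0, 0], "dr": [0, 0, 0]}
    - {"linear": [3.3, 0, 0], "dr": [0, 0, 0]}
    - {"linear": [3.6, 0, 0], "dr": [0, 0, 0]}
    - {"linear": [3.8, 0, 0], "dr": [0, 0, 0]}
    - {"linear": [4.0, 0, 0], "dr": [0, 0, 0]}

```text
time_s: 2.95
ee_pos: [0.475, -0.2087, 0.1244]
orientation: [-3.138, -0.12, 0.008]
force: [-11.3, -0.1, 7.4]
width: 0.0399
grasp_force: 5.5
```

Emit:
jog_arm:
  series:
    - {"linear": [0.15, 0, 0], "dr": [0, 0, 0]}
    - {"linear": [0.3, 0, 0], "dr": [0, 0, 0]}
    - {"linear": [0.45, 0, 0], "dr": [0, 0, 0]}
    - {"linear": [0.6, 0, 0], "dr": [0, 0, 0]}

```text
time_s: 3.45
ee_pos: [0.4803, -0.2078, 0.1243]
orientation: [-3.137, -0.12, 0.01]
force: [-13.1, 2.6, 8.4]
width: 0.0399
grasp_force: 5.8
```

Emit:
jog_arm:
  series:
    - {"linear": [0.15, 0, 0], "dr": [0, 0, 0]}
    - {"linear": [0.3, 0, 0], "dr": [0, 0, 0]}

```text
time_s: 3.7
ee_pos: [0.4833, -0.2075, 0.1243]
orientation: [-3.137, -0.12, 0.01]
force: [-12.6, 2.2, 8.1]
width: 0.04
grasp_force: 5.9
```

The rightmost tin is full, since it took about 12.6 N. Next is the third tin.

Emit:
jog_arm:
  series:
    - {"linear": [-2.5, 0, 0], "dr": [0, 0, 0]}
    - {"linear": [-4.9, 0, 0], "dr": [0, 0, 0]}
    - {"linear": [-4.9, -4.5, 0], "dr": [0, 0, 0]}
    - {"linear": [-4.9, -9, 0], "dr": [0, 0, 0]}
    - {"linear": [-4.9, -13.9, 0], "dr": [0, 0, 0]}
    - {"linear": [-4.9, -13.9, 0], "dr": [0, 0, 0]}
    - {"linear": [-3.2, -13.9, 0], "dr": [0, 0, 0]}
    - {"linear": [-2.7, -13.9, 0], "dr": [0, 0, 0]}
    - {"linear": [-2.4, -13.9, 0], "dr": [0, 0, 0]}
    - {"linear": [-2.2, -13.9, 0], "dr": [0, 0, 0]}

```text
time_s: 4.95
ee_pos: [0.4516, -0.0721, 0.1243]
orientation: [3.139, 0.118, -0.008]
force: [-13.0, -2.2, 9.9]
width: 0.0397
grasp_force: 6.2
```

Emit:
jog_arm:
  series:
    - {"linear": [0.15, 0, 0], "dr": [0, 0, 0]}
    - {"linear": [0.3, 0, 0], "dr": [0, 0, 0]}
    - {"linear": [0.45, 0, 0], "dr": [0, 0, 0]}
    - {"linear": [0.6, 0, 0], "dr": [0, 0, 0]}

```text
time_s: 5.45
ee_pos: [0.4574, -0.0723, 0.1244]
orientation: [3.138, 0.117, -0.008]
force: [-9.8, -4.8, 6.9]
width: 0.0401
grasp_force: 5.0
```

Emit:
jog_arm:
  series:
    - {"linear": [0.15, 0, 0], "dr": [0, 0, 0]}
    - {"linear": [0.3, 0, 0], "dr": [0, 0, 0]}

```text
time_s: 5.7
ee_pos: [0.4602, -0.072, 0.1243]
orientation: [3.138, 0.118, -0.009]
force: [-12.1, -2.9, 6.8]
width: 0.0399
grasp_force: 5.7
```

The third tin is full too. The other two should be empty, and I'll check that as I push the second one.

Emit:
jog_arm:
  series:
    - {"linear": [-1.5, 0, 0], "dr": [0, 0, 0]}
    - {"linear": [-2.8, 0, 0], "dr": [0, 0, 0]}
    - {"linear": [-2.8, -4.5, 0], "dr": [0, 0, 0]}
    - {"linear": [-2.8, -9, 0], "dr": [0, 0, 0]}
    - {"linear": [-2.8, -12.9, 0], "dr": [0, 0, 0]}
    - {"linear": [-2.8, -12.9, 0], "dr": [0, 0, 0]}
    - {"linear": [-1, -12.9, 0], "dr": [0, 0, 0]}
    - {"linear": [0, -12.9, 0], "dr": [0, 0, 0]}
    - {"linear": [0.4, -12.9, 0], "dr": [0, 0, 0]}
    - {"linear": [0.7, -12.9, 0], "dr": [0, 0, 0]}

```text
time_s: 6.95
ee_pos: [0.4594, 0.0581, 0.1243]
orientation: [-3.139, -0.118, 0.002]
force: [-2.1, -0.1, 1.9]
width: 0.0396
grasp_force: 1.1
```

Emit:
jog_arm:
  series:
    - {"linear": [0.2, 0, 0], "dr": [0, 0, 0]}
    - {"linear": [0.4, 0, 0], "dr": [0, 0, 0]}
    - {"linear": [0.6, 0, 0], "dr": [0, 0, 0]}
    - {"linear": [0.8, 0, 0], "dr": [0, 0, 0]}
    - {"linear": [1, 0, 0], "dr": [0, 0, 0]}

```text
time_s: 7.58
ee_pos: [0.4699, 0.0594, 0.1245]
orientation: [3.139, 0.119, -0.0]
force: [-0.7, -0.0, -0.2]
width: 0.0401
grasp_force: 0.5
```

Under 3 N with the finger past the contact point, so this one is light. I'll push it off.

Emit:
jog_arm:
  series:
    - {"linear": [0.7, 0, 0], "dr": [0, 0, 0]}
    - {"linear": [1.4, 0, 0], "dr": [0, 0, 0]}
    - {"linear": [2.1, 0, 0], "dr": [0, 0, 0]}
    - {"linear": [2.8, 0, 0], "dr": [0, 0, 0]}
    - {"linear": [3.5, 0, 0], "dr": [0, 0, 0]}
    - {"linear": [4.2, 0, 0], "dr": [0, 0, 0]}
    - {"linear": [4.9, 0, 0], "dr": [0, 0, 0]}
    - {"linear": [5.6, 0, 0], "dr": [0, 0, 0]}
    - {"linear": [6.3, 0, 0], "dr": [0, 0, 0]}
    - {"linear": [7, 0, 0], "dr": [0, 0, 0]}

```text
time_s: 8.82
ee_pos: [0.54, 0.0646, 0.1245]
orientation: [-3.139, -0.119, 0.0]
force: [-1.6, 0.0, 1.6]
width: 0.0397
grasp_force: 1.0
```

Emit:
jog_arm:
  series:
    - {"linear": [0.7, 0, 0], "dr": [0, 0, 0]}
    - {"linear": [1.4, 0, 0], "dr": [0, 0, 0]}
    - {"linear": [2.1, 0, 0], "dr": [0, 0, 0]}
    - {"linear": [2.8, 0, 0], "dr": [0, 0, 0]}
    - {"linear": [3.5, 0, 0], "dr": [0, 0, 0]}
    - {"linear": [4.2, 0, 0], "dr": [0, 0, 0]}
    - {"linear": [4.9, 0, 0], "dr": [0, 0, 0]}
    - {"linear": [5.6, 0, 0], "dr": [0, 0, 0]}

```text
time_s: 9.82
ee_pos: [0.5959, 0.0689, 0.1245]
orientation: [-3.139, -0.119, -0.0]
force: [0.6, 1.2, -0.3]
width: 0.04
grasp_force: 0.0
```

```bash
cat > look.py <<'E'
from h import *
import sys
d=get_image('scene');W=world(d);hsv=cv2.cvtColor(d['image'],cv2.COLOR_RGB2HSV)
m=((hsv[...,0]<8)|(hsv[...,0]>172))&(hsv[...,1]>120)&(hsv[...,2]>40)&(W[...,0]>.4)&(W[...,2]<.18)
N,l,s,c=cv2.connectedComponentsWithStats(m.astype(np.uint8))
for i in range(1,N):
    if s[i,4]>80: print(s[i],np.median(W[l==i],0).round(3))
cv2.imwrite('pics/%s.png'%sys.argv[1],cv2.resize(d['image'][100:340,180:500,::-1],None,fx=2,fy=2))
o=observe();print(o['time_s'],o['ee_pos'],o['force'])
E
python3 look.py s2
```

```text
[370 156  24  28 351] [0.504 0.213 0.167]
[291 180  36  37 834] [ 0.534 -0.06   0.167]
[250 198  37  38 876] [ 0.559 -0.203  0.167]
[342 213  27  25 120] [0.628 0.061 0.115]
[347 222  29  29 539] [0.685 0.074 0.091]
9.875 [0.59662216 0.06884143 0.12464044] [-0.68838175 -1.03712486  1.05217891]
```

View pics/s2.png

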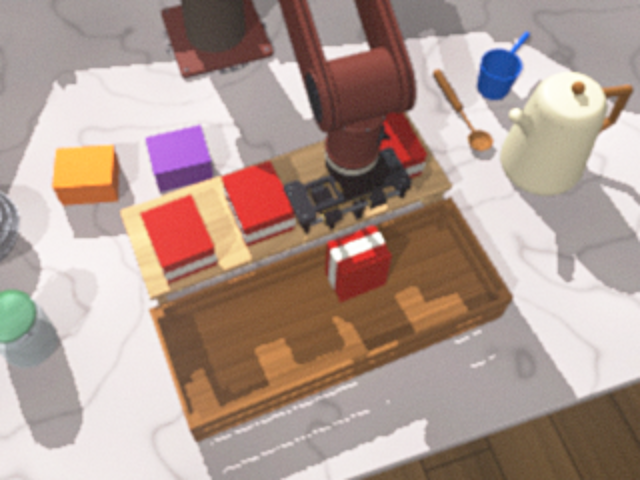

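The second tin dropped into the crate; the crop shows it standing on end at about (360,262). Now the leftmost tin.

Emit:
jog_arm:
  series:
    - {"linear": [-5, 0, 0], "dr": [0, 0, 0]}
    - {"linear": [-10, 0, 0], "dr": [0, 0, 0]}
    - {"linear": [-15, 0, 0], "dr": [0, 0, 0]}
    - {"linear": [-19.5, 0, 0], "dr": [0, 0, 0]}
    - {"linear": [-19.5, 0, 0], "dr": [0, 0, 0]}
    - {"linear": [-19.5, -4.5, 0], "dr": [0, 0, 0]}
    - {"linear": [-19.5, -9, 0], "dr": [0, 0, 0]}
    - {"linear": [-19.5, -12.8, 0], "dr": [0, 0, 0]}
    - {"linear": [-19.5, -12.8, 0], "dr": [0, 0, 0]}

```text
time_s: 11.0
ee_pos: [0.3922, 0.184, 0.1251]
orientation: [-3.138, -0.125, -0.002]
force: [-0.0, -0.4, -0.0]
width: 0.0398
grasp_force: 0.0
```

Emit:
jog_arm:
  series:
    - {"linear": [1.5, 0, 0], "dr": [0, 0, 0]}
    - {"linear": [2.5, 0, 0], "dr": [0, 0, 0]}
    - {"linear": [3, 0, 0], "dr": [0, 0, 0]}
    - {"linear": [3.3, 0, 0], "dr": [0, 0, 0]}
    - {"linear": [3.6, 0, 0], "dr": [0, 0, 0]}
    - {"linear": [3.9, 0, 0], "dr": [0, 0, 0]}
    - {"linear": [4.2, 0, 0], "dr": [0, 0, 0]}

```text
time_s: 11.88
ee_pos: [0.4332, 0.185, 0.1245]
orientation: [-3.139, -0.119, 0.0]
force: [-1.0, -0.5, 0.4]
width: 0.0398
grasp_force: 0.5
```

Emit:
jog_arm:
  series:
    - {"linear": [0.2, 0, 0], "dr": [0, 0, 0]}
    - {"linear": [0.4, 0, 0], "dr": [0, 0, 0]}
    - {"linear": [0.6, 0, 0], "dr": [0, 0, 0]}

```text
time_s: 12.25
ee_pos: [0.4392, 0.1854, 0.1245]
orientation: [-3.139, -0.119, 0.0]
force: [-0.9, -0.4, -1.0]
width: 0.0401
grasp_force: 0.5
```

Emit:
jog_arm:
  series:
    - {"linear": [0.7, 0, 0], "dr": [0, 0, 0]}
    - {"linear": [1.4, 0, 0], "dr": [0, 0, 0]}
    - {"linear": [2.1, 0, 0], "dr": [0, 0, 0]}
    - {"linear": [2.8, 0, 0], "dr": [0, 0, 0]}
    - {"linear": [3.5, 0, 0], "dr": [0, 0, 0]}
    - {"linear": [4.2, 0, 0], "dr": [0, 0, 0]}
    - {"linear": [4.9, 0, 0], "dr": [0, 0, 0]}
    - {"linear": [5.6, 0, 0], "dr": [0, 0, 0]}
    - {"linear": [6.3, 0, 0], "dr": [0, 0, 0]}
    - {"linear": [7, 0, 0], "dr": [0, 0, 0]}
    - {"linear": [7.7, 0, 0], "dr": [0, 0, 0]}
    - {"linear": [8.4, 0, 0], "dr": [0, 0, 0]}

```text
time_s: 13.75
ee_pos: [0.5234, 0.1917, 0.1245]
orientation: [3.139, 0.119, 0.0]
force: [-2.0, -1.1, 0.9]
width: 0.0402
grasp_force: 0.9
```

Emit:
jog_arm:
  series:
    - {"linear": [0.7, 0, 0], "dr": [0, 0, 0]}
    - {"linear": [1.4, 0, 0], "dr": [0, 0, 0]}
    - {"linear": [2.1, 0, 0], "dr": [0, 0, 0]}
    - {"linear": [2.8, 0, 0], "dr": [0, 0, 0]}
    - {"linear": [3.5, 0, 0], "dr": [0, 0, 0]}
    - {"linear": [4.2, 0, 0], "dr": [0, 0, 0]}
    - {"linear": [4.9, 0, 0], "dr": [0, 0, 0]}
    - {"linear": [5.6, 0, 0], "dr": [0, 0, 0]}
    - {"linear": [6.3, 0, 0], "dr": [0, 0, 0]}

```text
time_s: 14.88
ee_pos: [0.5862, 0.1965, 0.1245]
orientation: [3.139, 0.119, -0.0]
force: [0.3, 0.6, 0.3]
width: 0.0399
grasp_force: 0.0
```

Emit:
jog_arm:
  series:
    - {"linear": [-4, 0, 0], "dr": [0, 0, 0]}
    - {"linear": [-8, 0, 0], "dr": [0, 0, 0]}
    - {"linear": [-13, 0, 0], "dr": [0, 0, 0]}
    - {"linear": [-18, 0, -2], "dr": [0, 0, 0]}
    - {"linear": [-18, 0, -7], "dr": [0, 0, 0]}
    - {"linear": [-18, 0, -12], "dr": [0, 0, 0]}
    - {"linear": [-18, 0, -15], "dr": [0, 0, 0]}
    - {"linear": [-18, 0, -15], "dr": [0, 0, 0]}
    - {"linear": [-18, 0, -15], "dr": [0, 0, 0]}

```text
time_s: 16.0
ee_pos: [0.4058, 0.1827, 0.2735]
orientation: [3.139, 0.119, -0.002]
force: [-0.2, 0.2, -1.5]
width: 0.04
grasp_force: 0.0
```

```bash
python3 look.py s3
```

```text
[291 180  37  37 846] [ 0.535 -0.06   0.167]
[250 198  37  38 877] [ 0.559 -0.203  0.167]
[376 200  28  25 121] [0.62  0.191 0.115]
[381 209  31  29 530] [0.677 0.203 0.09 ]
[343 213  26  24 114] [0.628 0.063 0.115]
[348 222  28  29 533] [0.685 0.073 0.091]
16.05 [0.40551572 0.18265447 0.27289811] [-0.44711092  0.52118074  0.58553679]
```

View pics/s3.png

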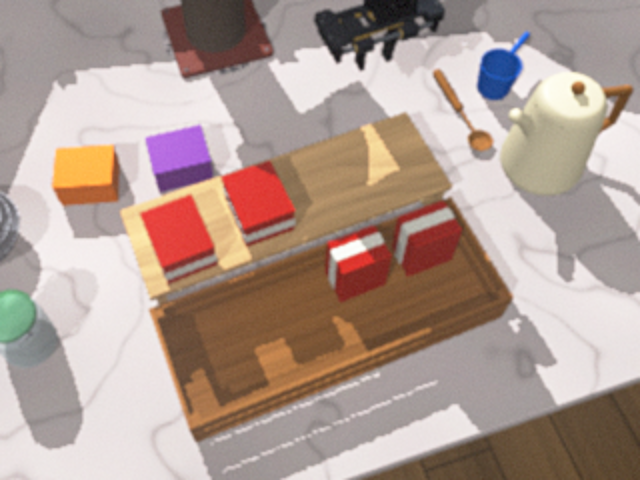

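Both light tins stand on end in the crate at about (358,262) and (428,238). Their tops are at about z 0.115, so their middles are near 0.06 m. The full tins at (180,235) and (262,203) moved about 1 cm, and the arm is clear.

```bash
python3 -c "
from workcell import *
print(sign_off())"
```

```text
the job is handed in; nothing more can be done
None
```

I pushed the two empty tins (the two leftmost) off the shelf into the crate, left the two full ones standing about 1 cm from where they started, saw no bystander disturbed, and handed the job in at about 16 s; the sign-off gave no verdict.

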